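# Shut the drying cabinet and show the blue cast to the inspection camera

### The arm

A 6-joint arm with a two-finger parallel gripper is mounted at the origin on a cart in front of the work surface, level with it; the furniture and walls round the work are solid. World frame = base frame: x ahead of the robot, y to its left, z up, the work surface at z = 0. Lengths are in mm, angles in rad, forces in N, time in s.
With the tool pointing down it reaches from about 400 to 825 mm from the base axis. Payload 7 kg.
Tool frame: the origin (TCP) lies on the mounting face of the last link; the fingertips stand arm.finger_overhang ahead of it and the grasp point (between the pads) lies 155 mm ahead of it (arm.finger_overhang is the distance from the TCP to the fingertips, in mm); z points along the fingers, y is the direction in which the jaws open and shut (so a half turn about z gives the same grasp; the last joint's range is limited). The gripper opens to 85 mm and grips with 20 to 120 N. Pads are 22 mm wide; open, the fingers measure 114 mm over their backs; the gripper's body (76 mm by 85 mm) begins 54 mm behind the grasp point. The pads swing forward as they close: fully open they stand 13 mm farther back than shut.
Start: joints at [-0.96, 0.359, 0.012, 0, -1.224, -0.288], TCP at [214.099, -640.123, 404.702] pointing down, gripper open.
Joint ranges: [-3.07, 3.07], [-1.43, 2.12], [-1.02, 1.25], [-3.03, 1.67], [-3.05, -0], [-3.03, 3.03]. Speed limits (rad/s): [2.39, 2.39, 3.01, 3.14, 3.14, 3.14].

### API

Orientations are given as a unit quaternion [w, x, y, z].
In Python, from bench import arm, imaging gives the robot as it stands. The module is installed in compiled form; this text tells all that it offers.
- The arm moves only by the shell command python3 -m creep 'ROWS'. ROWS is a JSON object of lists of equal length, an entry for each row: "fingers": the opening, from 0 (shut) to 1 (fully open); "offset": the shift along the tool's x, y, z in cm, a list of three; "delta_rot": the turn, a rotation vector about the tool's x, y, z in degrees, a list of three. A call has exactly 10 rows; each row is the pose to reach, as a shift and turn from the pose commanded when the call began, along the tool's axes at that moment; what a row does not reach only later rows make up. A row lasts 1/10 s, in which the tool goes at most 50 mm and 8.59 degrees, less where a joint would pass 70% of its speed; a pose out of reach is approached as far as the arm can. A call with a gripper value outside its range is refused whole. The fingers move at their own pace and stop on an object; the grip force is fixed at half the most. Time passes only in rows, so rows that repeat a pose let the fingers close, or fill a call up. It gives the time, the measured TCP pose, the force and the opening at its end, in the units of the state.
- arm.state(): the state, without advancing time (a new reading comes with each control period).
- imaging.snapshot(name): name is "side" or "top" or "wrist"; returns the picture (480x640x3 uint8, blue, green, red); there is no depth.
- imaging.camera_model(name): a dict with "fx", "fy", "cx", "cy" (pixels), "R" (3x3) and "t" (3): a world point X has camera coordinates R X + t. Camera axes: x right, y down, z forward; pixel columns grow to the right and rows downward; lengths in mm; the calibration is good to about 2 mm. The wrist camera is an equidistant fisheye: a pixel r from the principal point sees the ray r / f radians off the axis. A picture is of the moment at which its call begins: read the wrist's pose just before it. camera_model takes no time and is no camera call; for the wrist camera it gives the pose at the moment of the call.
- arm.finish_job(): hands the job in, once; it reports no verdict.
The state is a dict: "time": time; "joints": joint angles; "qvel": joint speeds; "joint_torque": joint torques, N m; "ee_pos": TCP position; "ee_rot": TCP orientation; "wrist_force": force on the tool from outside, world axes, zero at the start; "ft_torque": the same for the moment, N m; "opening": opening from 0.0 (shut) to 1.0 (fully open).
Only numpy, scipy, OpenCV 4.12 (cv2) and the standard library are available. Lean on these libraries where they do the work, as an engineer would, in place of code of your own. Each camera call takes 0.05 s, during which the arm holds its last target.

### The job

The drying cabinet's open door swings into the inspection camera's view: first push it fully shut onto its catch. Then pick up the blue plaster cast, leaving the tan and cream casts where they stand, and hold it upright 150 mm in front of the camera, level with the lens and straight above the cross on the foot plate, its front teeth facing the lens. Finish while holding it still there: do not put it down or let go.

Things in the scene. Friction and masses are not known exactly. Their poses are not given: they have to be found in the camera images.
- cabinet_door (a joint): door of the fixed white drying cabinet (160 deep x 180 wide x 180 mm high). In rad: 0 = shut on its catch; starts 1.6 to 2.1 open. Upright hinge at the left edge of the cabinet front (seen from the robot); from above it opens clockwise and shuts anticlockwise. It stays where left (light friction); at about 0.1 rad the catch resists with a few N, and a 10 N push near the free edge seats it.
- cabinet_door_hinge (a point): on the door's hinge line, on the inner face at the lower edge, 14 mm above the worktop. Axes turn with the door: y runs along the door from free edge to hinge (door spans y -180 to 0 mm), x through it from outer face (-14 mm) to inner face (0), z up (top edge 180 mm above the worktop). Shut, x points into the cabinet.
- door_push (a point): point on the door's outer face to push: 140 mm from the hinge line, 20 mm below the top edge; axes as cabinet_door_hinge (push along +x). A steel pull handle stands out 21 mm near the free edge, but lower: 44 to 110 mm above the worktop.
- blue_cast_center (a point): centre of the blue plaster cast of a jaw, 13 mm above its underside (35 mm high over the teeth, solid to grip up to 26 mm, 50 mm along x, about 0.13 kg). -x points to the front teeth (rounded end), y across, z up. 62 mm across at the flat back end (x = 25), 49 at the middle. The front starts away from the robot within 0.45 rad. Grip across y, about 8 mm behind the centre: the front stays visible.
- tan_cast_center (a point): centre of the body of the tan (ochre) plaster cast, 27 mm high, otherwise like the blue one; to be left standing
- cream_cast_center (a point): centre of the body of the cream plaster cast, 31 mm high, otherwise like the blue one; to be left standing
- lens (a point): centre of the lens face (50 mm ring light) of the fixed white inspection camera, 175 mm above the worktop. The camera looks level along this point's -x; z up. Head 52 mm wide, 50 mm high (top at 200 mm), on a post; its grey foot plate, 5 mm thick and 80 mm wide, reaches 190 mm forward of the lens.
- view_point (a point): the point in the air 150 mm straight in front of the lens, 175 mm above the worktop, straight above the white cross on the foot plate: the blue cast's centre belongs here. Axes as for lens.

How it is judged:
By the outcome, as a careful person would: the job done as asked, in the order asked, and still so for the second after the job is handed in, while the arm keeps its last pose, push and grip.
It also fails if it takes over 64 s, if anything falls off the work surface, if the arm or the gripper's body presses on something with over 40 N, if the wrist force passes 120 N, or if a joint passes its speed limit or range.

## Working session

There is one attempt and no reset: what is moved stays moved. The work goes in short steps, Python scripts to look and compute and a shell command to move; the robot and the scene stay as the last step left them, time stands still between calls to the robot, and variables do not carry over. Pictures are saved under pics/ and viewed, and the job is handed in when it is done.

```bash
mkdir -p pics; ls; python3 - <<'E'
from bench import arm, imaging
import cv2
print(arm.state(), arm.finger_overhang)
for n in ("side","top","wrist"):
    print(n, imaging.camera_model(n))
    cv2.imwrite(f"pics/{n}0.png", imaging.snapshot(n))
E
```

```text
pics
{'time': 0.0, 'joints': array([-9.59884671e-01,  3.59395522e-01,  1.10759331e-02, -3.43848509e-04,
       -1.22412557e+00, -2.88134469e-01]), 'qvel': array([ 0.00105557, -0.00018254, -0.0011676 ,  0.00312882, -0.00016733,
       -0.00028165]), 'joint_torque': array([-1.63674144e-03, -5.83310652e+01,  2.93418092e+01,  6.93671420e+00,
       -6.12907461e-03,  4.56445548e-09]), 'ee_pos': array([ 214.07062081, -639.95253881,  403.76643259]), 'ee_rot': array([-2.12649708e-04, -1.60631066e-01,  9.87014161e-01,  8.12756584e-04]), 'wrist_force': array([ 0.22340634, -0.10186227, -0.95986517]), 'ft_torque': array([-0.09823749,  0.04075417,  0.00668379]), 'opening': 1.0024058549187664} 173.4
side {'fx': 447.5988991088733, 'fy': 447.5988991088733, 'cx': 311.7367876735818, 'cy': 238.19329785820048, 'R': array([[-0.99690444, -0.07489905,  0.02390966],
       [-0.05214834,  0.40231667, -0.91401414],
       [ 0.05883953, -0.9124316 , -0.40497714]]), 't': array([ 506.38124058,   92.4078789 , 1002.85921324])}
top {'fx': 486.94901476178876, 'fy': 486.94901476178876, 'cx': 323.78446250180855, 'cy': 237.947593845689, 'R': array([[ 0.01146245, -0.99970993,  0.0211816 ],
       [-0.99434336, -0.01363273, -0.10533485],
       [ 0.10559306, -0.01985439, -0.9942112 ]]), 't': array([  55.6549587 ,  530.81463713, 1073.26999495])}
wrist {'fx': 371.64829954431775, 'fy': 371.64829954431775, 'cx': 321.35207392675807, 'cy': 238.76677322916225, 'R': array([[-0.3179972 ,  0.94809068,  0.00135403],
       [ 0.91260099,  0.30570595,  0.27148351],
       [ 0.25697705,  0.08756668, -0.96244214]]), 't': array([673.37812244, -35.26846822, 378.70356767])}
```

View pics/side0.png

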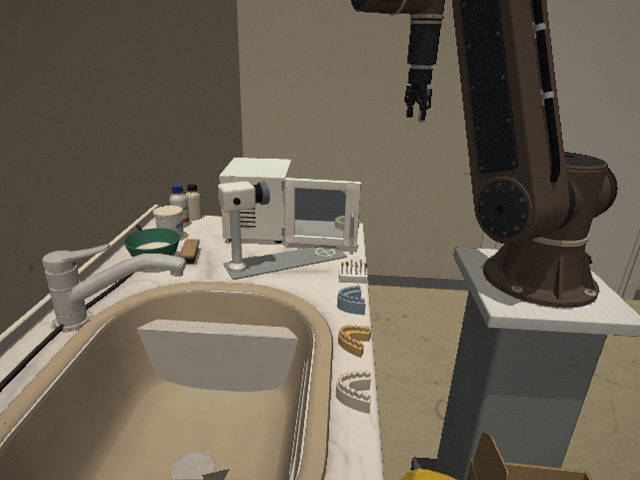

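View pics/top0.png

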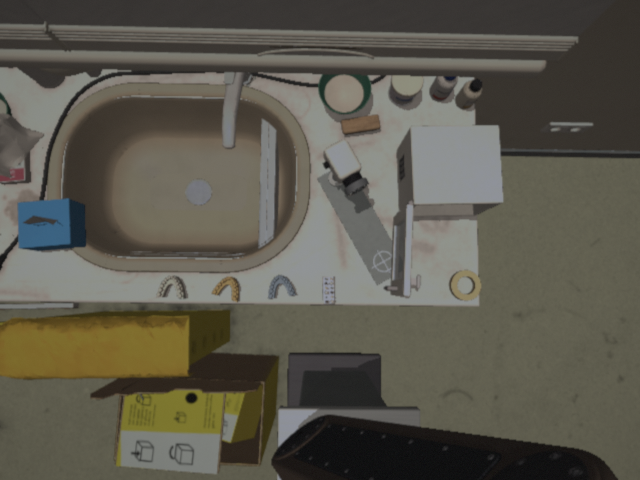

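View pics/wrist0.png

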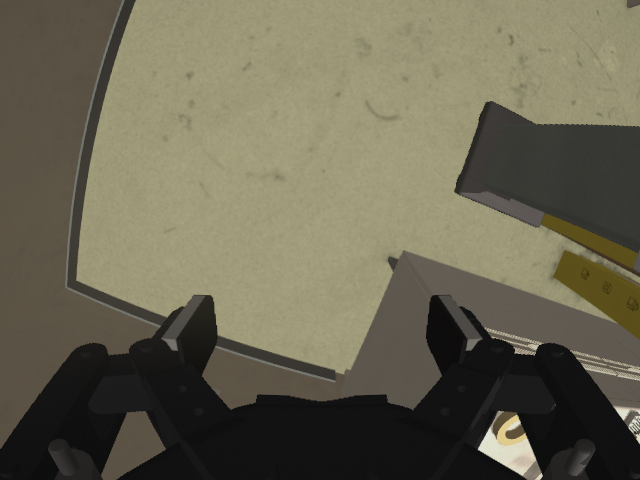

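```bash
python3 - <<'E'
import cv2
t=cv2.imread("pics/top0.png"); s=cv2.imread("pics/side0.png")
cv2.imwrite("pics/tz.png",cv2.resize(t[110:310,310:510],None,fx=3,fy=3,interpolation=cv2.INTER_CUBIC))
cv2.imwrite("pics/tz2.png",cv2.resize(t[255:315,140:340],None,fx=4,fy=4,interpolation=cv2.INTER_CUBIC))
cv2.imwrite("pics/sz.png",cv2.resize(s[150:410,200:400],None,fx=3,fy=3,interpolation=cv2.INTER_CUBIC)[:600*1+180])
E
```

```text
(no output)
```

View pics/tz.png

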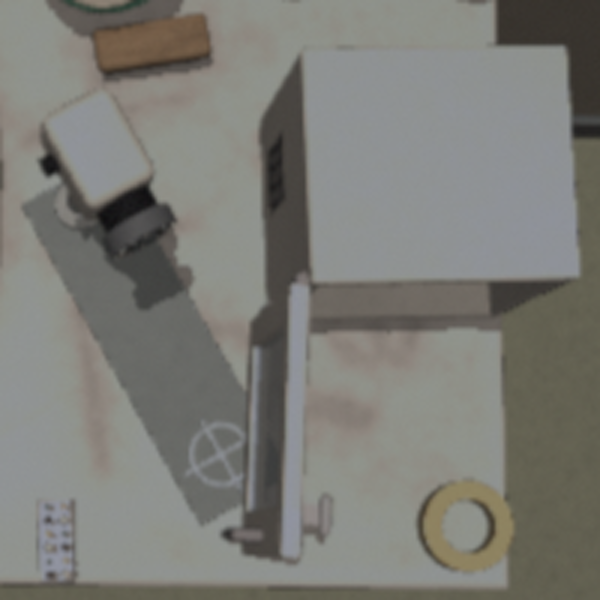

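View pics/tz2.png

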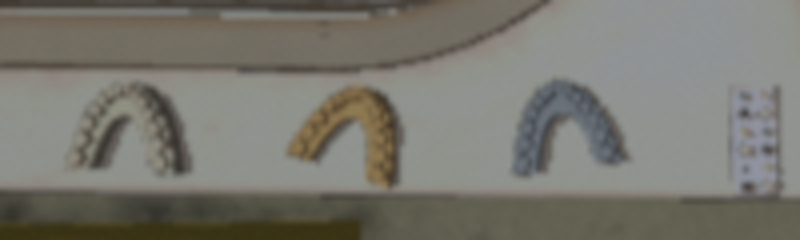

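View pics/sz.png

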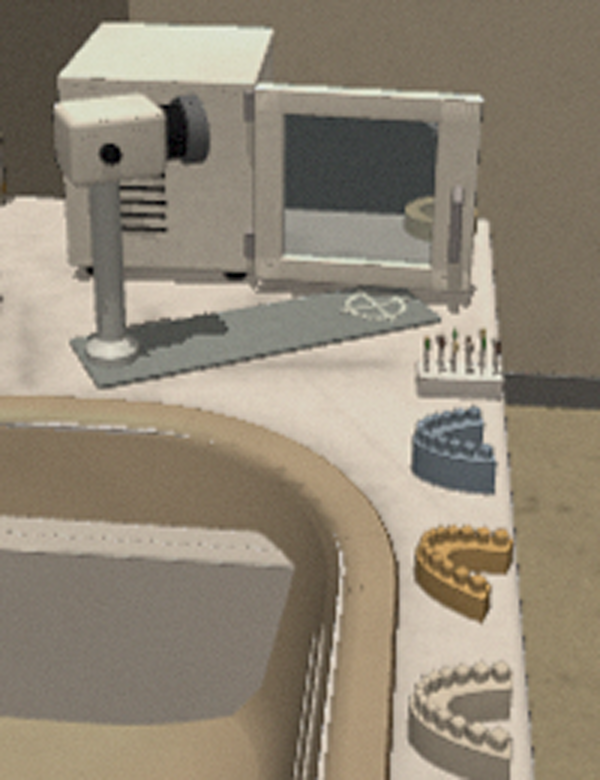

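```bash
cat > h.py <<'E'
import numpy as np, cv2
from scipy.spatial.transform import Rotation as Ro
from bench import arm, imaging
def ray(m,u,v,fish=False):
    x=(u-m['cx'])/m['fx']; y=(v-m['cy'])/m['fy']
    if fish:
        r=np.hypot(x,y); s=np.sin(r)/r if r>1e-9 else 1
        d=np.array([x*s,y*s,np.cos(r)])
    else: d=np.array([x,y,1.])
    R=np.array(m['R']);t=np.array(m['t'])
    d=R.T@d; return -R.T@t, d/np.linalg.norm(d)
def atz(m,u,v,z,fish=False):
    o,d=ray(m,u,v,fish); return o+d*(z-o[2])/d[2]
def tri(*rs):
    A=sum(np.eye(3)-np.outer(d,d) for o,d in rs); b=sum((np.eye(3)-np.outer(d,d))@o for o,d in rs)
    p=np.linalg.solve(A,b); return p,[np.linalg.norm(np.cross(p-o,d)) for o,d in rs]
def proj(m,X,fish=False):
    c=np.array(m['R'])@np.asarray(X,float)+np.array(m['t'])
    if fish:
        r=np.hypot(c[0],c[1]); th=np.arctan2(r,c[2]); c=np.array([c[0]/r*th,c[1]/r*th,1]) 
    return np.array([m['cx']+m['fx']*c[0]/c[2],m['cy']+m['fy']*c[1]/c[2]])
def T(s=None):
    s=s or arm.state(); w,x,y,z=s['ee_rot']; return Ro.from_quat([x,y,z,w]).as_matrix(), np.array(s['ee_pos'])
np.set_printoptions(precision=2,suppress=True)
E
python3 - <<'E'
from h import *
mt=imaging.camera_model("top");ms=imaging.camera_model("side")
tz=lambda X,Y:ray(mt,310+X/3,110+Y/3); sz=lambda X,Y:ray(ms,200+X/3,150+Y/3); t2=lambda X,Y:ray(mt,140+X/4,255+Y/4)
for n,a,b in [("hinge top",tz(303,282),sz(257,88)),("free top",tz(292,560),sz(482,97)),
 ("cross",tz(222,455),sz(375,306)),("lens ctr",tz(153,232),sz(193,128)),
 ("blue front",t2(560,82),sz(418,445)),("blue backL",t2(520,175),sz(495,475)),("blue backR",t2(620,158),sz(482,425)),("roll",tz(467,525),sz(425,215))]:
    print(n,*tri(a,b))
for n,(X,Y),z in [("cross",(222,455),5),("hinge",(303,282),180),("free",(292,560),180)]: print(n,atz(mt,310+X/3,110+Y/3,z))
for P in [(560,82),(520,175),(620,158)]: print(atz(mt,140+P[0]/4,255+P[1]/4,30))
R,p=T(); print(R,p)
E
```

```text
hinge top [ 583.36 -106.69  174.14] [np.float64(1.0596170931056381), np.float64(1.0596170931056943)]
free top [403.65 -97.54 177.56] [np.float64(1.428656924151187), np.float64(1.4286569241512883)]
cross [480.38 -77.72   2.24] [np.float64(0.7387002822944212), np.float64(0.7387002822944334)]
lens ctr [616.7   -7.67 171.3 ] [np.float64(0.2998624428436347), np.float64(0.2998624428437689)]
blue front [443.34 160.06  17.64] [np.float64(1.15418899728577), np.float64(1.154188997285693)]
blue backL [392.28 181.83  12.13] [np.float64(0.229086191821581), np.float64(0.2290861918215311)]
blue backR [400.91 125.61  15.25] [np.float64(1.332839681924971), np.float64(1.3328396819247916)]
roll [ 435.66 -263.75   10.67] [np.float64(7.508206677633023), np.float64(7.508206677633134)]
cross [479.48 -77.32   5.  ]
hinge [ 583.38 -105.46  180.  ]
free [402.26 -97.01 180.  ]
[444.16 159.18  30.  ]
[392.4  180.27  30.  ]
[402.4  124.98  30.  ]
[[-0.95 -0.32 -0.  ]
 [-0.32  0.95  0.  ]
 [ 0.    0.   -1.  ]] [ 214.05 -640.01  403.96]
```

```bash
cat >> h.py <<'E'
def go(P,dyaw=0,s=None):
    R,p=T(s); print("off cm",(R.T@(np.array(P)-p)/10), "rotz deg",-np.degrees(dyaw), "from",p)
E
python3 - <<'E'
from h import *
go([444,-30,404.7])
E
```

```text
off cm [-41.15  50.56  -0.02] rotz deg -0.0 from [ 214.05 -640.01  403.96]
```

```bash
python3 -m creep '{"fingers":[0,0,0,0,0,0,0,0,0,0],"offset":[[-0.8,1,0],[-2.3,2.9,0],[-4.5,5.6,0],[-7,8.6,0],[-9.5,11.7,0],[-12,14.7,0],[-14.5,17.8,0],[-17,20.9,0],[-19.5,24,0],[-22,27,0]],"delta_rot":[[0,0,0],[0,0,0],[0,0,0],[0,0,0],[0,0,0],[0,0,0],[0,0,0],[0,0,0],[0,0,0],[0,0,0]]}'
```

```text
time: 1.15
ee_pos: [336.9, -312.2, 404.7]
ee_rot: [0.0, -0.161, 0.987, -0.0]
wrist_force: [0.8, -0.4, 0.8]
opening: -0.002
```

```bash
python3 - <<'E'
from h import *
go([444,-30,404.7]); print(T()[0]); print(arm.state()['qvel'])
E
```

```text
off cm [-19.11  23.37   0.01] rotz deg -0.0 from [ 336.88 -312.22  404.72]
[[-0.95 -0.32  0.  ]
 [-0.32  0.95  0.  ]
 [-0.   -0.   -1.  ]]
[ 0.92 -0.28 -0.28  0.    0.01 -0.91]
```

```bash
python3 -m creep '{"fingers":[0,0,0,0,0,0,0,0,0,0],"offset":[[-3,3.6,0],[-6,7.3,0],[-9,11,0],[-12,14.7,0],[-14.8,18.1,0],[-17.2,21.1,0],[-18.5,22.7,0],[-19.1,23.5,0.5],[-19.1,23.5,2],[-19.1,23.5,3.5]],"delta_rot":[[0,0,0],[0,0,0],[0,0,0],[0,0,0],[0,0,0],[0,0,0],[0,0,0],[0,0,0],[0,0,0],[0,0,0]]}'
python3 - <<'E'
from h import *
s=arm.state()
print(T(s)); cv2.imwrite("pics/w1.png",imaging.snapshot("wrist")); cv2.imwrite("pics/t1.png",imaging.snapshot("top"))
E
```

```text
time: 2.15
ee_pos: [443.1, -30.6, 369.1]
ee_rot: [0.0, -0.161, 0.987, 0.0]
wrist_force: [-0.3, -0.1, -0.4]
opening: 0.001
(array([[-0.95, -0.32,  0.  ],
       [-0.32,  0.95,  0.  ],
       [-0.  ,  0.  , -1.  ]]), array([443.12, -30.61, 369.06]))
```

View pics/w1.png

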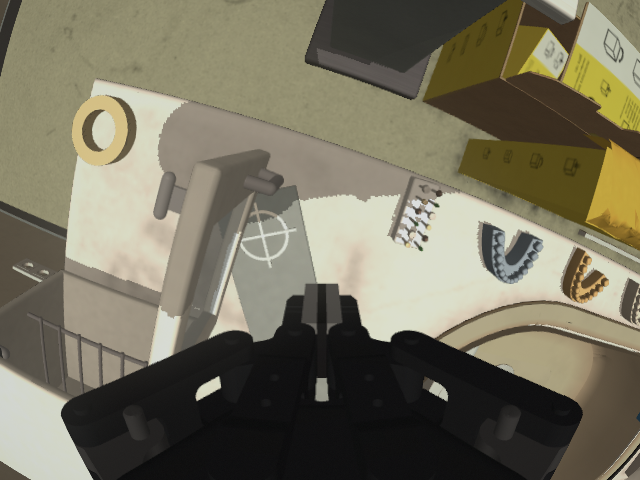

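View pics/t1.png

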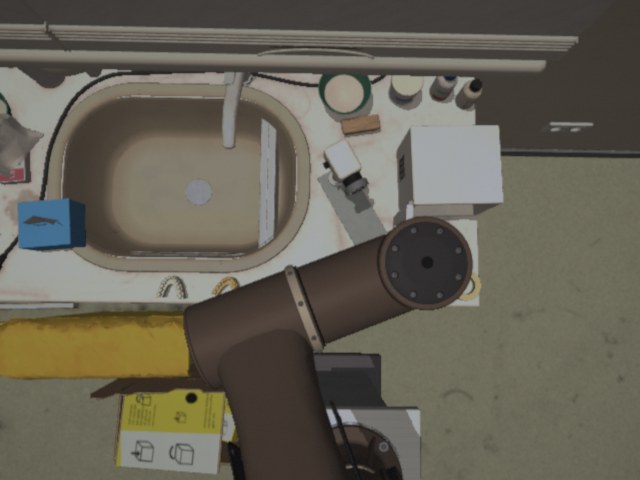

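```bash
python3 - <<'E'
from h import *
m=imaging.camera_model("wrist"); mt=imaging.camera_model("top")
print("cam",-np.array(m['R']).T@m['t'])
for n,u,v,z in [("cross",264,237,5),("free out",269,153,180),("free in",219,166,180),("door far in",163,310,180),("blue front top",513,281,30),("blue bL",486,224,26),("blue bR",542,236,26),("tips",322,290,369-173)]:
    print(n,atz(m,u,v,z,True))
print(tri(ray(m,264,237,True),ray(mt,310+222/3,110+455/3)))
E
```

```text
cam [377.22 -52.05 337.24]
cross [480.21 -73.9    5.  ]
free out [390.05 -71.   180.  ]
free in [401.77 -90.4  180.  ]
door far in [ 479.24 -101.81  180.  ]
blue front top [439.29 167.44  30.  ]
blue bL [397.76 114.86  26.  ]
blue bR [387.51 181.02  26.  ]
tips [435.2  -32.29 196.  ]
(array([478.62, -74.89,  11.8 ]), [np.float64(1.5052034347708645), np.float64(1.5052034347708394)])
```

```bash
python3 - <<'E'
from h import *
H=np.array([583,-107.])
for th in [1.9,1.75,1.61,1.5,1.4,1.3,1.2,1.1,1.0,.9,.8,.7,.6,.5,.4,.3,.2,.15,.1,.05,0]:
    w=H-31*np.array([np.cos(th),-np.sin(th)])+140*np.array([-np.sin(th),-np.cos(th)])
    print(th,w,end=' '); go([*w,318])
E
```

```text
1.9 [460.54 -32.4 ] off cm [-1.7  -0.69  4.96] rotz deg -0.0 from [442.39 -31.18 367.71]
1.75 [450.77 -51.54] off cm [-0.17 -2.2   4.97] rotz deg -0.0 from [442.39 -31.18 367.71]
1.61 [444.32 -70.54] off cm [ 1.05 -3.8   4.97] rotz deg -0.0 from [442.39 -31.18 367.71]
1.5 [441.16 -85.98] off cm [ 1.83 -5.16  4.97] rotz deg -0.0 from [442.39 -31.18 367.71]
1.4 [ 439.77 -100.25] off cm [ 2.42 -6.47  4.98] rotz deg -0.0 from [442.39 -31.18 367.71]
1.3 [ 439.81 -114.58] off cm [ 2.87 -7.83  4.98] rotz deg -0.0 from [442.39 -31.18 367.71]
1.2 [ 441.28 -128.84] off cm [ 3.18 -9.23  4.98] rotz deg -0.0 from [442.39 -31.18 367.71]
1.1 [ 444.17 -142.88] off cm [  3.35 -10.65   4.98] rotz deg -0.0 from [442.39 -31.18 367.71]
1.0 [ 448.44 -156.56] off cm [  3.38 -12.09   4.98] rotz deg -0.0 from [442.39 -31.18 367.71]
0.9 [ 454.06 -169.74] off cm [  3.26 -13.51   4.98] rotz deg -0.0 from [442.39 -31.18 367.71]
0.8 [ 460.97 -182.3 ] off cm [  3.01 -14.92   4.97] rotz deg -0.0 from [442.39 -31.18 367.71]
0.7 [ 469.1  -194.11] off cm [  2.61 -16.3    4.97] rotz deg -0.0 from [442.39 -31.18 367.71]
0.6 [ 478.36 -205.04] off cm [  2.08 -17.63   4.97] rotz deg -0.0 from [442.39 -31.18 367.71]
0.5 [ 488.68 -215.  ] off cm [  1.42 -18.9    4.97] rotz deg -0.0 from [442.39 -31.18 367.71]
0.4 [ 499.93 -223.88] off cm [  0.63 -20.1    4.96] rotz deg -0.0 from [442.39 -31.18 367.71]
0.3 [ 512.01 -231.59] off cm [ -0.27 -21.22   4.96] rotz deg -0.0 from [442.39 -31.18 367.71]
0.2 [ 524.8  -238.05] off cm [ -1.28 -22.23   4.95] rotz deg -0.0 from [442.39 -31.18 367.71]
0.15 [ 531.43 -240.8 ] off cm [ -1.82 -22.7    4.95] rotz deg -0.0 from [442.39 -31.18 367.71]
0.1 [ 538.18 -243.21] off cm [ -2.39 -23.15   4.95] rotz deg -0.0 from [442.39 -31.18 367.71]
0.05 [ 545.04 -245.28] off cm [ -2.97 -23.56   4.95] rotz deg -0.0 from [442.39 -31.18 367.71]
0 [ 552. -247.] off cm [ -3.58 -23.94   4.94] rotz deg -0.0 from [442.39 -31.18 367.71]
```

```bash
python3 -m creep '{"fingers":[0,0,0,0,0,0,0,0,0,0],"offset":[[0,0,2],[0.3,-0.8,4],[0.8,-2.2,4.9],[1.2,-3.5,4.9],[1.6,-4.5,4.9],[2,-5.5,4.9],[2.4,-6.5,4.9],[2.7,-7.5,4.9],[3,-8.4,4.9],[3.2,-9.2,4.9]],"delta_rot":[[0,0,0],[0,0,0],[0,0,0],[0,0,0],[0,0,0],[0,0,0],[0,0,0],[0,0,0],[0,0,0],[0,0,0]]}'
python3 - <<'E'
from h import *
print(T()[1]); cv2.imwrite("pics/w2.png",imaging.snapshot("wrist"))
E
```

```text
time: 3.25
ee_pos: [442.5, -129.1, 320.8]
ee_rot: [0.0, -0.161, 0.987, 0.0]
wrist_force: [0.2, -0.1, 0.5]
opening: -0.002
[ 442.51 -129.05  320.82]
```

View pics/w2.png

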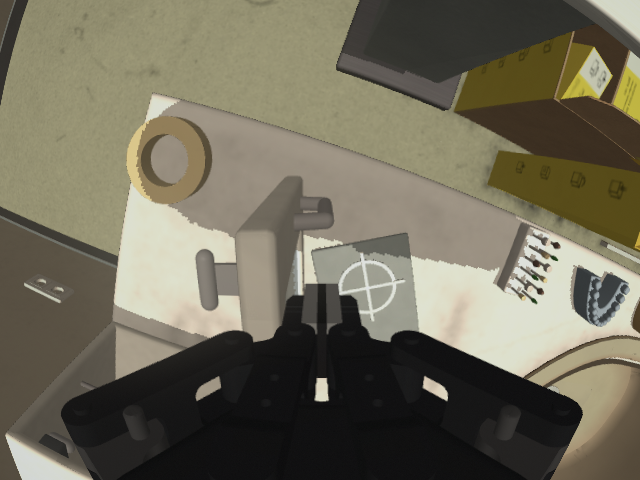

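```bash
python3 -m creep '{"fingers":[0,0,0,0,0,0,0,0,0,0],"offset":[[0.2,-1.2,0.2],[0.2,-2.6,0.2],[0.1,-4,0.2],[-0.1,-5.3,0.2],[-0.5,-6.6,0.2],[-0.9,-7.8,0.2],[-1.4,-9,0.2],[-1.9,-9.9,0.2],[-2.3,-10.5,0.2],[-2.8,-11.1,0.2]],"delta_rot":[[0,0,0],[0,0,0],[0,0,0],[0,0,0],[0,0,0],[0,0,0],[0,0,0],[0,0,0],[0,0,0],[0,0,0]]}'
python3 - <<'E'
from h import *
print(T()[1]); cv2.imwrite("pics/w3.png",imaging.snapshot("wrist"))
go([552,-247,319])
E
```

```text
time: 4.3
ee_pos: [504.7, -224.9, 318.6]
ee_rot: [-0.0, -0.161, 0.987, 0.0]
wrist_force: [-0.2, 0.6, -0.8]
opening: 0.001
[ 504.68 -224.95  318.55]
off cm [-3.7  -3.54 -0.04] rotz deg -0.0 from [ 505.66 -225.23  318.62]
```

View pics/w3.png

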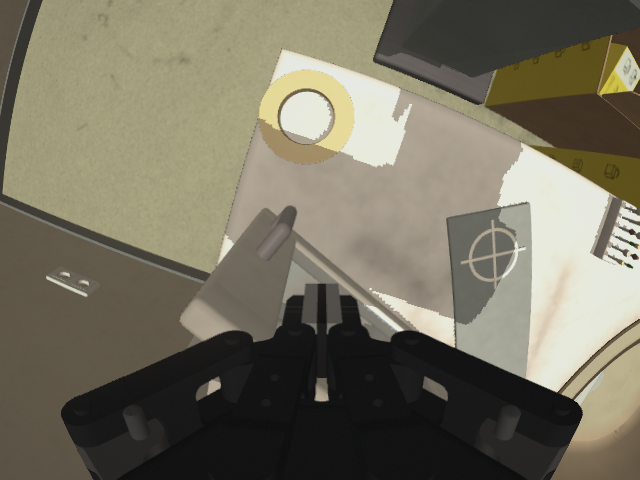

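```bash
python3 -m creep '{"fingers":[0,0,0,0,0,0,0,0,0,0],"offset":[[-0.5,-0.6,0],[-1,-1.2,0],[-1.5,-1.8,0],[-1.9,-2.2,0],[-2.2,-2.5,0],[-2.4,-2.7,0],[-2.6,-2.8,0],[-2.8,-2.9,0],[-2.9,-3,0],[-3,-3.1,0]],"delta_rot":[[0,0,0],[0,0,0],[0,0,0],[0,0,0],[0,0,0],[0,0,0],[0,0,0],[0,0,0],[0,0,0],[0,0,0]]}'
python3 - <<'E'
from h import *
print(T()[1]); cv2.imwrite("pics/w4.png",imaging.snapshot("wrist"))
s=arm.state();print(s['wrist_force'])
R,_=T(); print(R.T@[10,0,0])
E
```

```text
time: 5.35
ee_pos: [542.6, -244.4, 318.8]
ee_rot: [0.0, -0.161, 0.987, 0.0]
wrist_force: [-0.0, 0.4, -0.6]
opening: -0.004
[ 542.62 -244.41  318.75]
[0.75 0.71 0.06]
[-9.48 -3.17  0.  ]
```

View pics/w4.png

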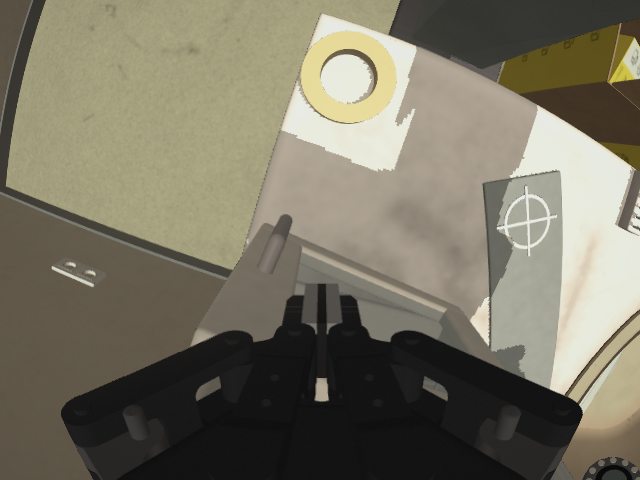

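Now a slow straight push along +x, 15 mm.

```bash
python3 -m creep '{"fingers":[0,0,0,0,0,0,0,0,0,0],"offset":[[-0.14,-0.05,0],[-0.28,-0.1,0],[-0.43,-0.14,0],[-0.57,-0.19,0],[-0.71,-0.24,0],[-0.85,-0.28,0],[-0.95,-0.32,0],[-1.04,-0.35,0],[-1.14,-0.38,0],[-1.14,-0.38,0]],"delta_rot":[[0,0,0],[0,0,0],[0,0,0],[0,0,0],[0,0,0],[0,0,0],[0,0,0],[0,0,0],[0,0,0],[0,0,0]]}'
python3 - <<'E'
from h import *
cv2.imwrite("pics/t4.png",imaging.snapshot("top"))
s=arm.state();print(s['wrist_force'],s['ee_pos'])
E
```

```text
time: 6.4
ee_pos: [552.6, -244.8, 318.5]
ee_rot: [-0.003, -0.16, 0.987, 0.001]
wrist_force: [-9.9, -0.1, 6.2]
opening: -0.0
[-10.03  -1.1    6.71] [ 552.63 -244.76  318.5 ]
```

```bash
python3 -m creep '{"fingers":[0,0,0,0,0,0,0,0,0,0],"offset":[[-0.05,-0.02,0],[-0.1,-0.03,0],[-0.14,-0.05,0],[-0.19,-0.06,0],[-0.19,-0.06,0],[-0.19,-0.06,0],[-0.19,-0.06,0],[-0.19,-0.06,0],[-0.19,-0.06,0],[-0.19,-0.06,0]],"delta_rot":[[0,0,0],[0,0,0],[0,0,0],[0,0,0],[0,0,0],[0,0,0],[0,0,0],[0,0,0],[0,0,0],[0,0,0]]}'
```

```text
time: 7.45
ee_pos: [554.9, -244.9, 318.6]
ee_rot: [-0.002, -0.16, 0.987, 0.0]
wrist_force: [-8.1, -1.8, 5.1]
opening: 0.002
```

```bash
python3 -m creep '{"fingers":[0,0,0,0,0,0,0,0,0,0],"offset":[[-0.05,-0.02,0],[-0.1,-0.03,0],[-0.19,-0.06,0],[-0.28,-0.1,0],[-0.38,-0.13,0],[-0.38,-0.13,0],[-0.38,-0.13,0],[-0.38,-0.13,0],[-0.38,-0.13,0],[-0.38,-0.13,0]],"delta_rot":[[0,0,0],[0,0,0],[0,0,0],[0,0,0],[0,0,0],[0,0,0],[0,0,0],[0,0,0],[0,0,0],[0,0,0]]}'
python3 - <<'E'
from h import *
cv2.imwrite("pics/s4.png",imaging.snapshot("side")[120:300,180:420].repeat(3,0).repeat(3,1))
cv2.imwrite("pics/w5.png",imaging.snapshot("wrist"))
E
```

```text
time: 8.45
ee_pos: [560.6, -244.4, 318.6]
ee_rot: [0.0, -0.161, 0.987, 0.0]
wrist_force: [-2.4, -1.5, -0.9]
opening: -0.002
```

View pics/s4.png

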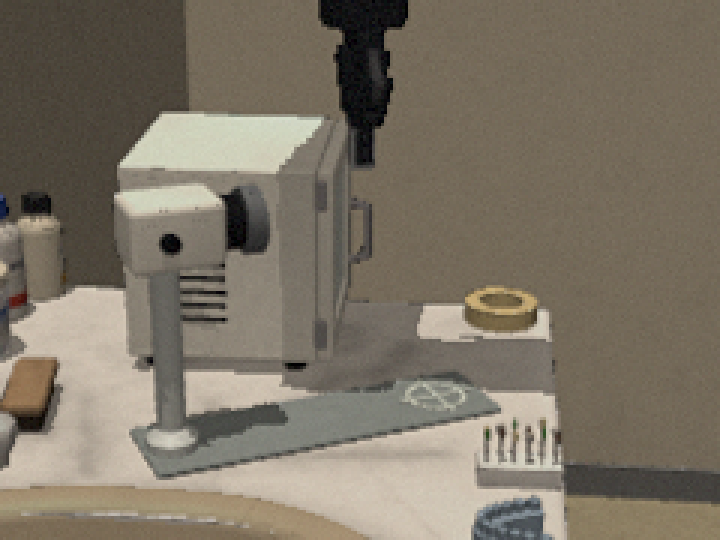

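View pics/w5.png

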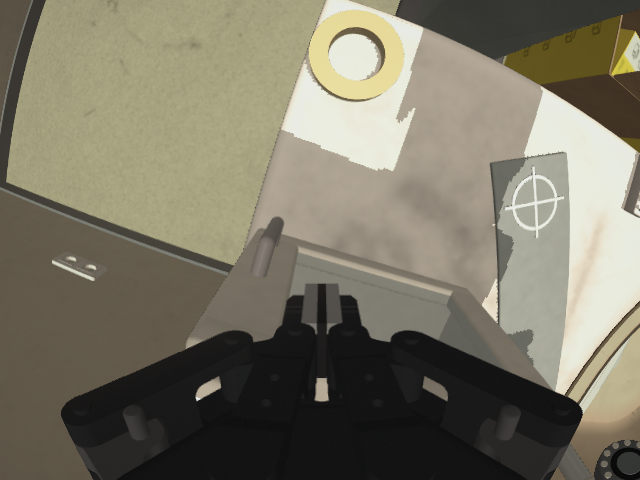

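```bash
python3 -m creep '{"fingers":[0,0,0,0,0,0,0,0,0,0],"offset":[[-0.05,-0.02,0],[-0.1,-0.03,0],[-0.19,-0.06,0],[-0.28,-0.1,0],[-0.38,-0.13,0],[-0.38,-0.13,0],[-0.38,-0.13,0],[-0.38,-0.13,0],[-0.38,-0.13,0],[-0.38,-0.13,0]],"delta_rot":[[0,0,0],[0,0,0],[0,0,0],[0,0,0],[0,0,0],[0,0,0],[0,0,0],[0,0,0],[0,0,0],[0,0,0]]}'
```

```text
time: 9.55
ee_pos: [563.2, -244.5, 318.6]
ee_rot: [-0.002, -0.161, 0.987, 0.001]
wrist_force: [-8.1, 1.9, 5.1]
opening: -0.001
```

```bash
python3 -m creep '{"fingers":[0,0,0,0,0,0,0,0,0,0],"offset":[[-0.05,-0.02,0],[-0.1,-0.03,0],[-0.19,-0.06,0],[-0.28,-0.1,0],[-0.28,-0.1,0],[-0.28,-0.1,0],[-0.28,-0.1,0],[-0.28,-0.1,0],[-0.28,-0.1,0],[-0.28,-0.1,0]],"delta_rot":[[0,0,0],[0,0,0],[0,0,0],[0,0,0],[0,0,0],[0,0,0],[0,0,0],[0,0,0],[0,0,0],[0,0,0]]}'
python3 - <<'E'
from h import *
print(arm.state()['ee_pos'])
cv2.imwrite("pics/w6.png",imaging.snapshot("wrist"))
E
```

```text
time: 10.55
ee_pos: [564.2, -244.6, 318.5]
ee_rot: [-0.004, -0.16, 0.987, 0.001]
wrist_force: [-17.6, 2.7, 11.8]
opening: 0.003
[ 564.18 -244.57  318.5 ]
```

```bash
python3 -m creep '{"fingers":[0,0,0,0,0,0,1,1,1,1],"offset":[[0.6,0.2,0],[1.9,0.6,0],[3.5,1.3,-0.5],[4.5,2.5,-2],[4.5,4.5,-4],[4.2,7,-6],[3.7,10,-7.5],[3,13,-8.6],[2.3,16,-8.6],[1.6,19,-8.6]],"delta_rot":[[0,0,0],[0,0,0],[0,0,0],[0,0,0],[0,0,0],[0,0,0],[0,0,0],[0,0,0],[0,0,0],[0,0,0]]}'
python3 - <<'E'
from h import *
go([470,110,404.7]);print(T()[0])
cv2.imwrite("pics/s7.png",imaging.snapshot("side")[120:300,180:420].repeat(3,0).repeat(3,1))
E
```

```text
time: 11.6
ee_pos: [491.7, -68.3, 405.5]
ee_rot: [0.002, -0.161, 0.987, 0.0]
wrist_force: [0.2, 1.0, -0.4]
opening: 0.681
off cm [-3.6  17.59  0.09] rotz deg -0.0 from [491.65 -68.26 405.52]
[[-0.95 -0.32  0.  ]
 [-0.32  0.95  0.  ]
 [-0.    0.   -1.  ]]
```

View pics/s7.png

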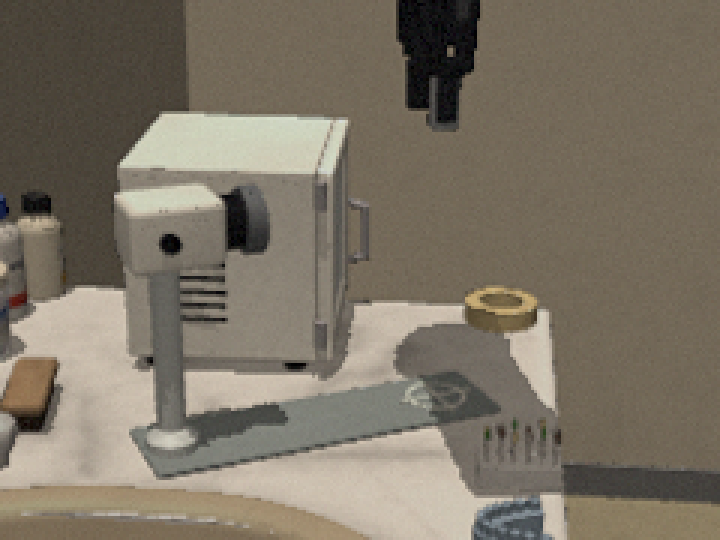

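```bash
python3 -m creep '{"fingers":[1,1,1,1,1,1,1,1,1,1],"offset":[[-0.6,3,0],[-1.2,6,0],[-1.9,9,0],[-2.4,11.8,0.5],[-2.9,14,2],[-3.2,15.7,4],[-3.4,16.8,6],[-3.6,17.4,7.3],[-3.6,17.6,8],[-3.6,17.6,8]],"delta_rot":[[0,0,0],[0,0,0],[0,0,0],[0,0,0],[0,0,0],[0,0,0],[0,0,0],[0,0,0],[0,0,0],[0,0,0]]}'
python3 - <<'E'
from h import *
import pickle
im=imaging.snapshot("wrist"); m=imaging.camera_model("wrist"); pickle.dump((im,m),open("w8.pkl","wb")); cv2.imwrite("pics/w8.png",im)
cv2.imwrite("pics/t8.png",imaging.snapshot("top")[110:310,310:510].repeat(3,0).repeat(3,1))
print(T()[1])
E
```

```text
time: 12.65
ee_pos: [470.1, 108.9, 324.1]
ee_rot: [-0.0, -0.161, 0.987, -0.0]
wrist_force: [-0.4, -0.7, 1.0]
opening: 0.997
[470.6  108.71 325.31]
```

View pics/w8.png

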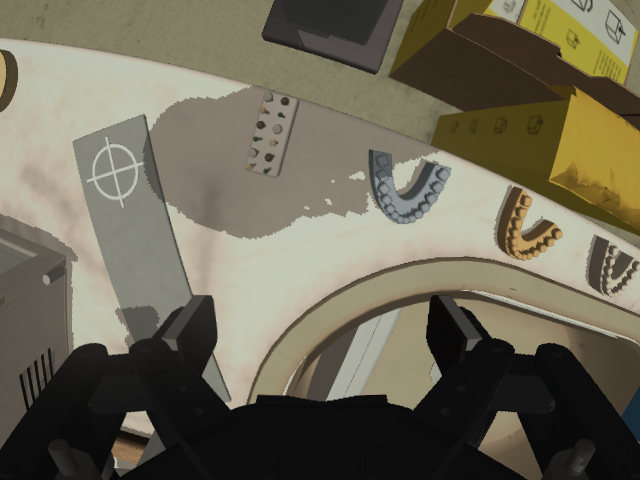

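View pics/t8.png

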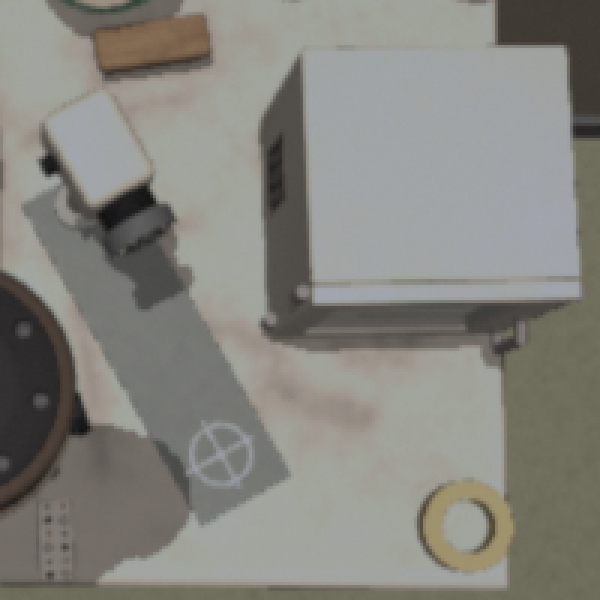

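```bash
python3 - <<'E'
from h import *
import pickle
im,m=pickle.load(open("w8.pkl","rb"))
cv2.imwrite("pics/w8z.png",cv2.resize(im[130:240,350:470],None,fx=5,fy=5,interpolation=cv2.INTER_CUBIC))
cv2.imwrite("pics/w8y.png",cv2.resize(im[100:250,60:200],None,fx=4,fy=4,interpolation=cv2.INTER_CUBIC))
mt=imaging.camera_model("top")
a,b,c,d=[atz(mt,310+X/3,110+Y/3,5) for X,Y in [(22,207),(200,525),(290,475),(185,290)]]
print(a,b,c,d,np.arctan2(*(a-b)[1::-1]),np.arctan2(*(d-c)[1::-1]),np.linalg.norm(c-b), np.arctan2(*(c-b)[1::-1])+np.pi/2)
E
```

```text
[670.72  78.54   5.  ] [425.83 -60.41   5.  ] [ 464.8  -129.57    5.  ] [607.19 -48.74   5.  ] 0.5161015719146668 0.5163025753425879 79.38785444213052 0.513033415452208
```

View pics/w8z.png

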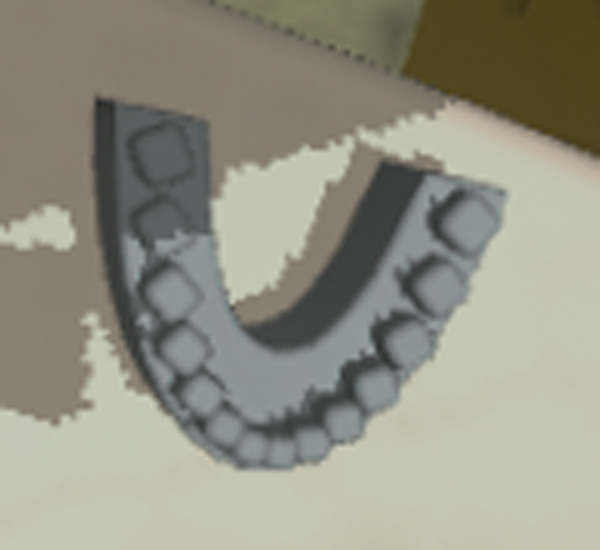

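View pics/w8y.png

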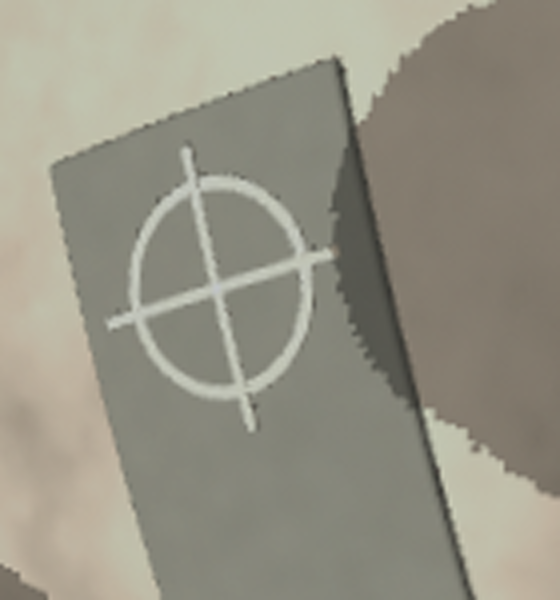

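```bash
python3 - <<'E'
from h import *
import pickle
im,m=pickle.load(open("w8.pkl","rb"))
print("cross",atz(m,60+216/4,100+290/4,5,True))
f=lambda X,Y,z:atz(m,350+X/5,130+Y/5,z,True)
for z in (26,):
    LO,LI,RI,RO=f(118,105,z),f(208,120,z),f(428,172,z),f(507,190,z)
    print(LO,LI,RI,RO,np.linalg.norm(LO-RO))
    d=RO-LO; print("yaw front",np.arctan2(d[1],d[0])-np.pi/2,"backmid",(LO+RO)/2)
    y=np.arctan2(d[1],d[0])-np.pi/2
    print("centre",(LO+RO)/2+25*np.array([np.cos(y),np.sin(y),0]))
    print("front at z13,30",f(258,470,13),f(258,470,30))
print("bottom L",f(95,98,0))
E
```

```text
cross [483.45 -75.44   5.  ]
[402.96 126.68  26.  ] [400.5  139.85  26.  ] [395.91 173.97  26.  ] [393.9  186.77  26.  ] 60.764701786127645
yaw front 0.14966809829159433 backmid [398.43 156.73  26.  ]
centre [423.15 160.45  26.  ]
front at z13,30 [448.98 169.32  13.  ] [446.35 164.4   30.  ]
bottom L [402.92 126.62   0.  ]
```

```bash
python3 - <<'E'
from h import *
go([465,160,280])
E
```

```text
off cm [-1.09  5.04  4.53] rotz deg -0.0 from [470.6  108.71 325.31]
```

```bash
python3 -m creep '{"fingers":[1,1,1,1,1,1,1,1,1,1],"offset":[[-0.1,0.6,0.5],[-0.3,1.6,1.4],[-0.5,2.6,2.3],[-0.8,3.6,3.2],[-1,4.4,4],[-1.1,4.9,4.4],[-1.1,5,4.5],[-1.1,5,4.5],[-1.1,5,4.5],[-1.1,5,4.5]],"delta_rot":[[0,0,1],[0,0,3],[0,0,5],[0,0,7],[0,0,8.5],[0,0,9.5],[0,0,9.9],[0,0,9.9],[0,0,9.9],[0,0,9.9]]}'
python3 - <<'E'
from h import *
import pickle
im=imaging.snapshot("wrist"); m=imaging.camera_model("wrist"); pickle.dump((im,m),open("w9.pkl","wb")); cv2.imwrite("pics/w9.png",im)
print(T()[1])
E
```

```text
time: 13.75
ee_pos: [465.1, 159.6, 280.1]
ee_rot: [0.0, -0.075, 0.997, 0.0]
wrist_force: [-0.2, 0.2, 0.7]
opening: 0.997
[465.11 159.59 280.06]
```

View pics/w9.png

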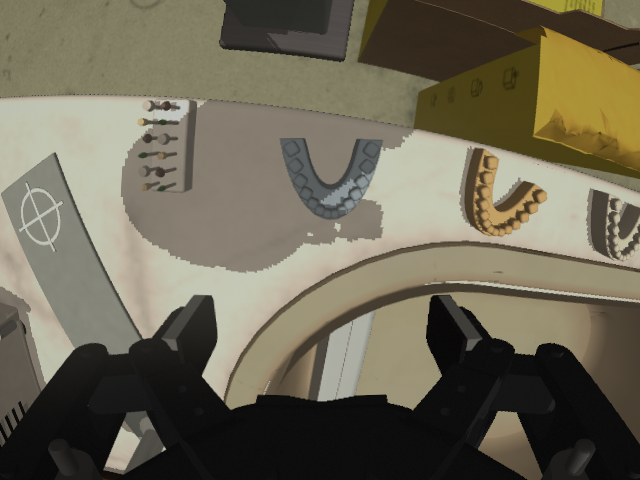

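```bash
python3 - <<'E'
from h import *
import pickle
im,m=pickle.load(open("w9.pkl","rb"))
cv2.imwrite("pics/w9z.png",cv2.resize(im[125:235,270:390],None,fx=5,fy=5,interpolation=cv2.INTER_CUBIC))
E
```

```text
(no output)
```

View pics/w9z.png

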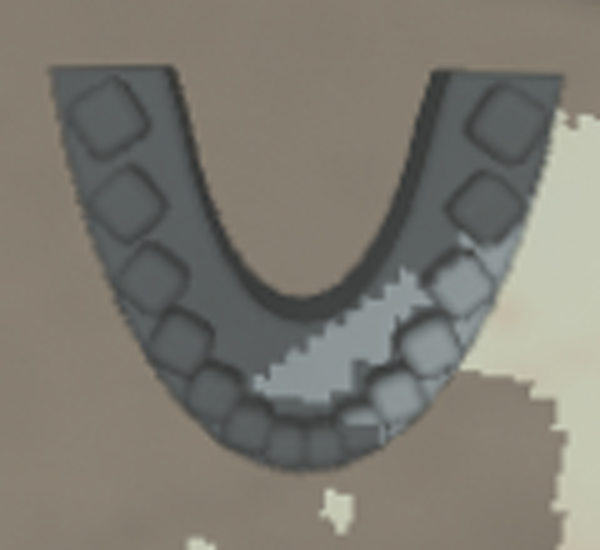

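```bash
python3 - <<'E'
from h import *
import pickle
im,m=pickle.load(open("w9.pkl","rb")); _,m8=pickle.load(open("w8.pkl","rb"))
mt=imaging.camera_model("top")
p=lambda X,Y:(270+X/5,125+Y/5); q=lambda X,Y:(350+X/5,130+Y/5)
P=[];
for a,b in [((50,67),(118,105)),((564,76),(507,190)),((175,67),(208,120)),((435,70),(428,172))]:
    x,e=tri(ray(m,*p(*a),True),ray(m8,*q(*b),True)); P.append(x); print(x,e, atz(m,*p(*a),26,True))
LO,RO=[atz(m,*p(*a),26,True) for a in ((50,67),(564,76))]
d=RO-LO;y=np.arctan2(d[1],d[0])-np.pi/2
print("width",np.linalg.norm(d),"yaw",y,"mid",(LO+RO)/2)
F=atz(m,*p(305,472),20,True);print("front",F)
print("centre",(LO+RO)/2+25*np.array([np.cos(y),np.sin(y),0]))
c=np.array([422.5,159.5]); g=c-8*np.array([np.cos(y),np.sin(y)]); print("grip",g); go([*g,250])
print("jaw dir",np.arctan2(*T()[0][:2,1][::-1])-np.pi/2)
E
```

```text
[402.46 126.36  27.82] [np.float64(0.526336711807759), np.float64(0.5263367118077863)] [401.97 126.1   26.  ]
[393.68 187.2   24.77] [np.float64(0.1742849760646199), np.float64(0.1742849760646888)] [393.53 186.98  26.  ]
[400.2  140.72  21.36] [np.float64(0.2111282898979025), np.float64(0.21112828989789462)] [399.94 140.89  26.  ]
[395.93 170.54  36.55] [np.float64(0.34622001828002974), np.float64(0.34622001828013454)] [395.51 171.51  26.  ]
width 61.45953887982902 yaw 0.13788189999685163 mid [397.75 156.54  26.  ]
front [447.9  164.17  20.  ]
centre [422.51 159.97  26.  ]
grip [414.58 158.4 ]
off cm [5.02 0.64 3.  ] rotz deg -0.0 from [465.11 159.59 280.06]
jaw dir 0.14985358189256037
```

```bash
python3 -m creep '{"fingers":[1,1,1,1,1,1,1,1,1,1],"offset":[[0.8,0.1,0.3],[2.2,0.3,1],[3.6,0.5,2],[4.7,0.6,3.2],[5,0.7,4.8],[5,0.7,6.5],[5,0.7,8],[5,0.7,9.2],[5,0.7,10],[5,0.7,10.1]],"delta_rot":[[0,0,0],[0,0,0.2],[0,0,0.4],[0,0,0.6],[0,0,0.6],[0,0,0.6],[0,0,0.6],[0,0,0.6],[0,0,0.6],[0,0,0.6]]}'
python3 - <<'E'
from h import *
print(T()[1],arm.state()['wrist_force'])
cv2.imwrite("pics/w10.png",imaging.snapshot("wrist"))
cv2.imwrite("pics/s10.png",imaging.snapshot("side")[200:400,250:450].repeat(3,0).repeat(3,1))
E
```

```text
time: 14.8
ee_pos: [414.0, 158.9, 177.9]
ee_rot: [-0.001, -0.07, 0.998, -0.001]
wrist_force: [0.3, -1.3, -0.1]
opening: 1.0
[414.03 158.89 177.95] [ 0.28 -1.3  -0.11]
```

View pics/w10.png

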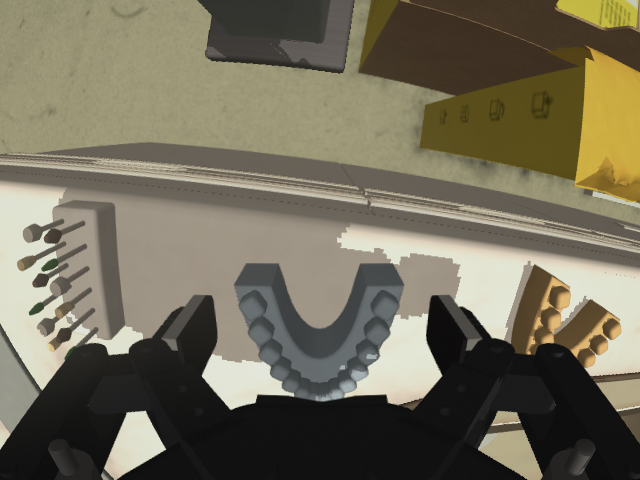

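View pics/s10.png

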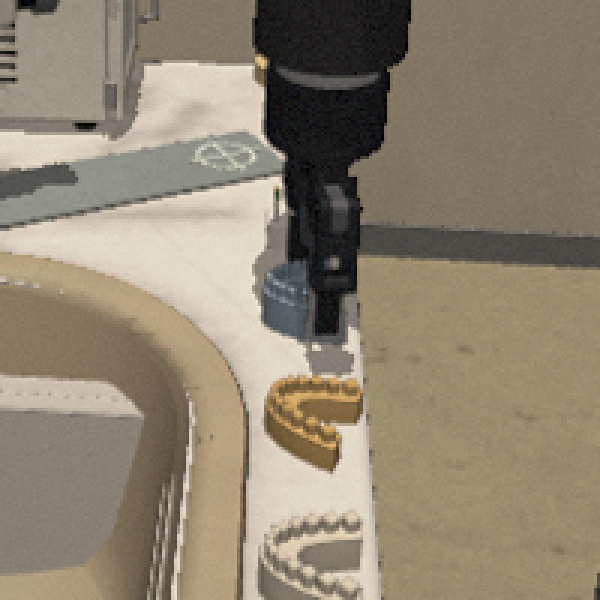

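```bash
python3 -m creep '{"fingers":[1,1,0,0,0,0,0,0,0,0],"offset":[[0,0,0.2],[0,0,0.4],[0,0,0.4],[0,0,0.4],[0,0,0.4],[0,0,0.4],[0,0,0.4],[0,0,0.4],[0,0,0.4],[0,0,0.4]],"delta_rot":[[0,0,0],[0,0,0],[0,0,0],[0,0,0],[0,0,0],[0,0,0],[0,0,0],[0,0,0],[0,0,0],[0,0,0]]}'
python3 - <<'E'
from h import *
import pickle
print(T()[1],arm.state()['wrist_force'],arm.state()['opening']*85)
im=imaging.snapshot("wrist"); m=imaging.camera_model("wrist"); pickle.dump((im,m,T()),open("w11.pkl","wb"))
cv2.imwrite("pics/w11.png",im)
E
```

```text
time: 15.9
ee_pos: [414.5, 159.2, 175.5]
ee_rot: [0.0, -0.07, 0.998, 0.0]
wrist_force: [-4.1, -1.3, 13.4]
opening: 0.662
[414.49 159.16 175.52] [-4.09 -1.26 13.43] 56.25216092059332
```

View pics/w11.png

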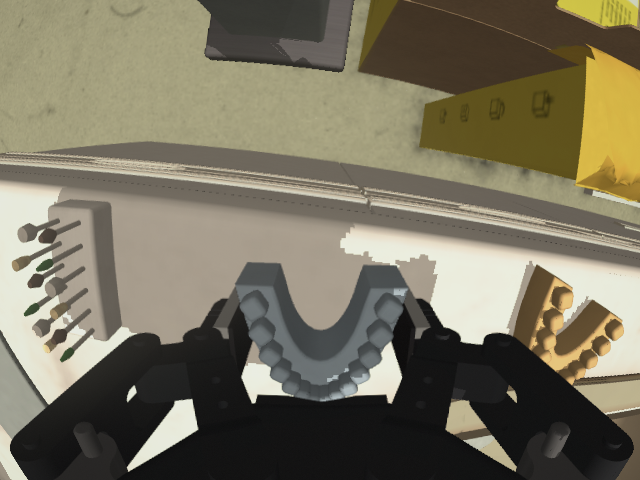

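```bash
python3 -m creep '{"fingers":[0,0,0,0,0,0,0,0,0,0],"offset":[[0,0,-0.2],[0,0,-0.6],[0,0,-1.4],[0,0,-2.8],[0,0,-4.6],[0,0,-6.6],[0,0,-8.6],[0,0,-10.4],[0,0,-11.6],[0,0,-12]],"delta_rot":[[0,0,0],[0,0,0],[0,0,0],[0,0,0],[0,0,0],[0,0,0],[0,0,0],[0,0,0],[0,0,0],[0,0,0]]}'
python3 - <<'E'
from h import *
R,p=T();print(p,R,arm.state()['wrist_force'],arm.state()['opening']*85)
im=imaging.snapshot("wrist"); cv2.imwrite("pics/w12.png",im)
cv2.imwrite("pics/s12.png",imaging.snapshot("side")[170:370,240:440].repeat(3,0).repeat(3,1))
go([473.8,-79.4,337])
E
```

```text
time: 16.95
ee_pos: [414.7, 159.4, 296.4]
ee_rot: [0.001, -0.07, 0.998, 0.001]
wrist_force: [0.0, 0.2, -0.9]
opening: 0.661
[414.69 159.37 296.43] [[-0.99 -0.14  0.  ]
 [-0.14  0.99  0.  ]
 [-0.    0.   -1.  ]] [ 0.04  0.16 -0.86] 56.18167033461941
off cm [ -2.56 -24.45  -4.19] rotz deg -0.0 from [414.5  159.23 295.3 ]
```

View pics/w12.png

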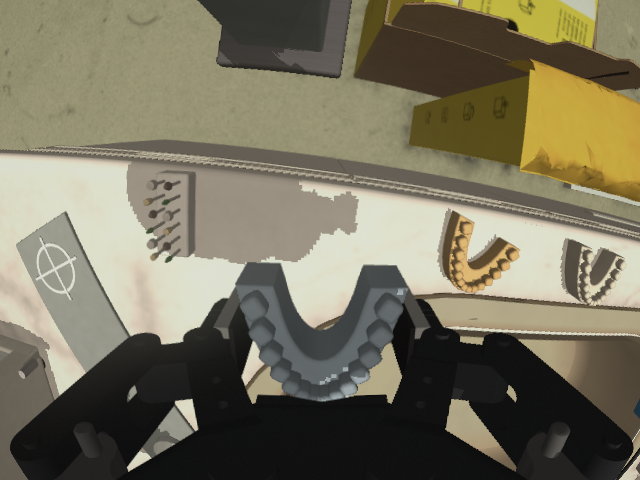

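View pics/s12.png

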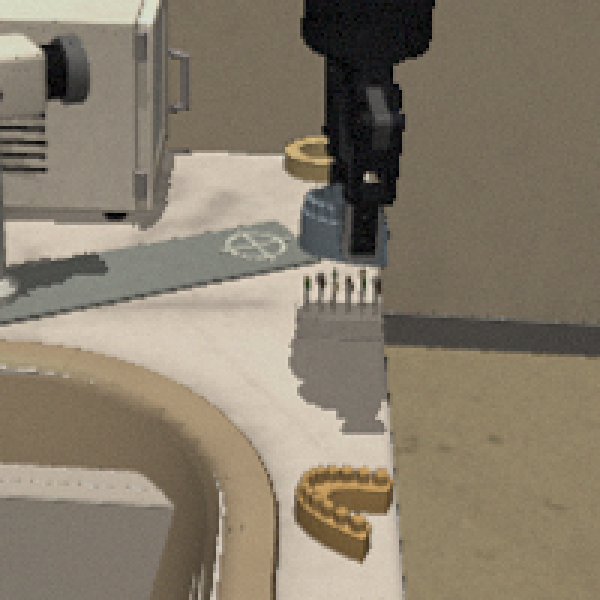

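```bash
python3 -m creep '{"fingers":[0,0,0,0,0,0,0,0,0,0],"offset":[[-0.1,-0.8,-0.4],[-0.3,-2.6,-1.2],[-0.6,-5.6,-2.1],[-1,-9.2,-3],[-1.3,-12.8,-3.7],[-1.7,-16.4,-4.1],[-2,-19.6,-4.1],[-2.3,-22.2,-4.1],[-2.5,-23.8,-4.1],[-2.6,-24.4,-4.1]],"delta_rot":[[0,0,-0.7],[0,0,-2.3],[0,0,-5],[0,0,-8],[0,0,-11.2],[0,0,-14.4],[0,0,-17.2],[0,0,-19.5],[0,0,-20.9],[0,0,-21.5]]}'
python3 - <<'E'
from h import *
import pickle
R,p=T();print(p,R,arm.state()['opening']*85)
im=imaging.snapshot("wrist"); m=imaging.camera_model("wrist"); pickle.dump((im,m,T()),open("w13.pkl","wb")); cv2.imwrite("pics/w13.png",im)
a=imaging.snapshot("side");b=imaging.snapshot("top"); pickle.dump((a,b),open("st13.pkl","wb"))
cv2.imwrite("pics/s13.png",cv2.resize(a[150:300,200:400],None,fx=4,fy=4,interpolation=cv2.INTER_CUBIC))
cv2.imwrite("pics/t13.png",b)
E
```

```text
time: 18.05
ee_pos: [474.0, -80.6, 334.8]
ee_rot: [-0.001, -0.254, 0.967, 0.0]
wrist_force: [-0.3, -0.4, -1.5]
opening: 0.657
[474.05 -80.6  334.81] [[-0.87 -0.49 -0.  ]
 [-0.49  0.87 -0.  ]
 [ 0.    0.   -1.  ]] 55.809709282560085
```

View pics/w13.png

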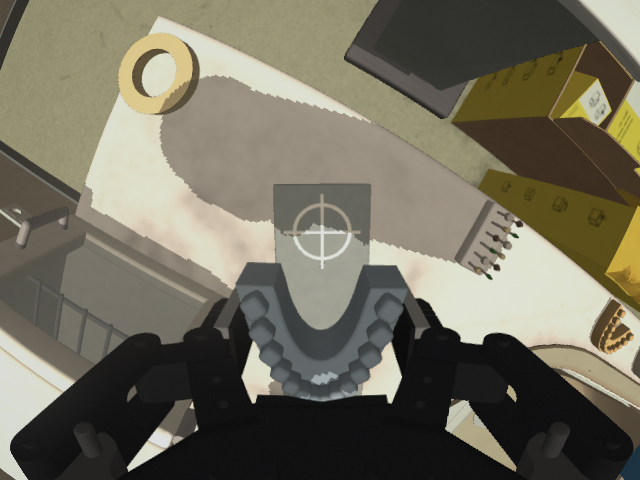

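View pics/s13.png

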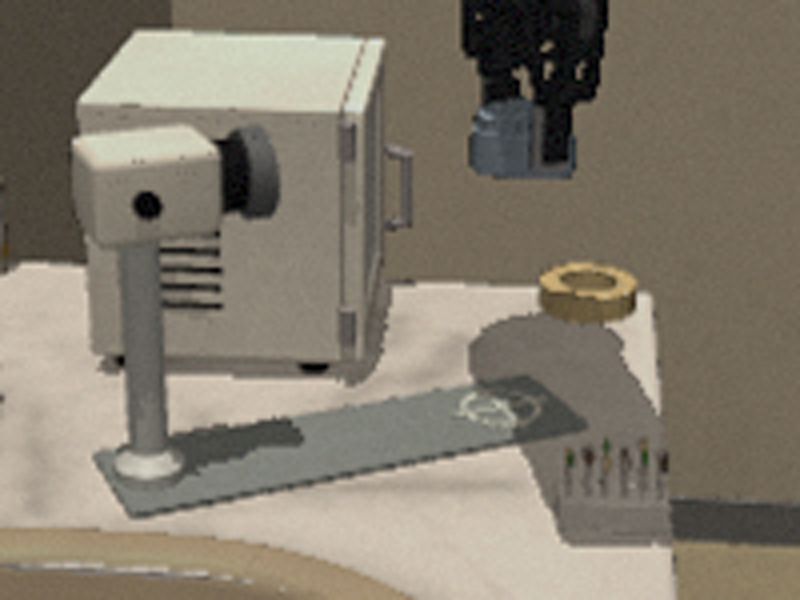

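```bash
python3 - <<'E'
from h import *
import pickle
im,m,(R,p)=pickle.load(open("w13.pkl","rb")); a,b=pickle.load(open("st13.pkl","rb"))
cv2.imwrite("pics/w13z.png",cv2.resize(im[175:410,220:420],None,fx=3,fy=3,interpolation=cv2.INTER_CUBIC)[:600])
cv2.imwrite("pics/s13z.png",cv2.resize(a[165:205,300:380],None,fx=10,fy=10,interpolation=cv2.INTER_CUBIC))
cv2.imwrite("pics/s13l.png",cv2.resize(a[175:225,210:290],None,fx=10,fy=10,interpolation=cv2.INTER_CUBIC))
E
```

```text
(no output)
```

View pics/w13z.png

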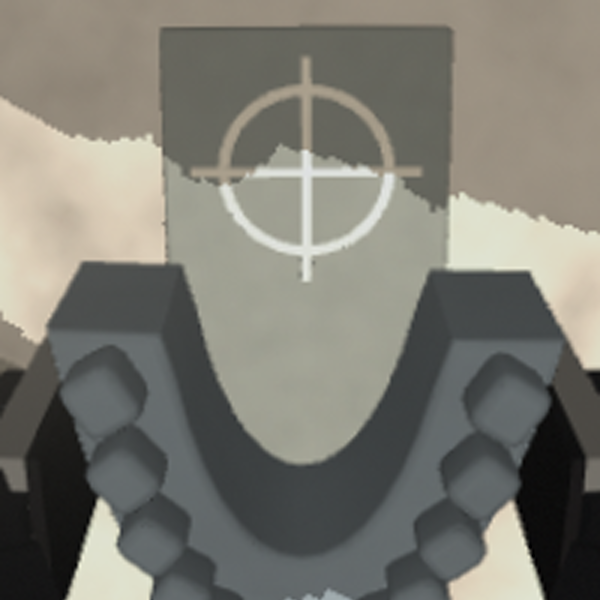

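View pics/s13z.png

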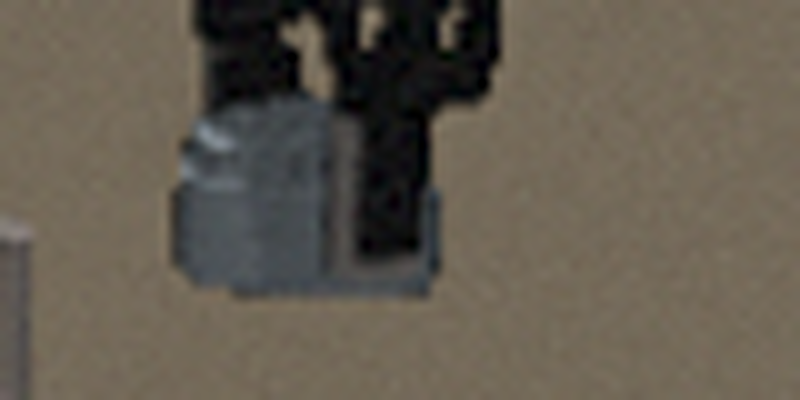

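View pics/s13l.png

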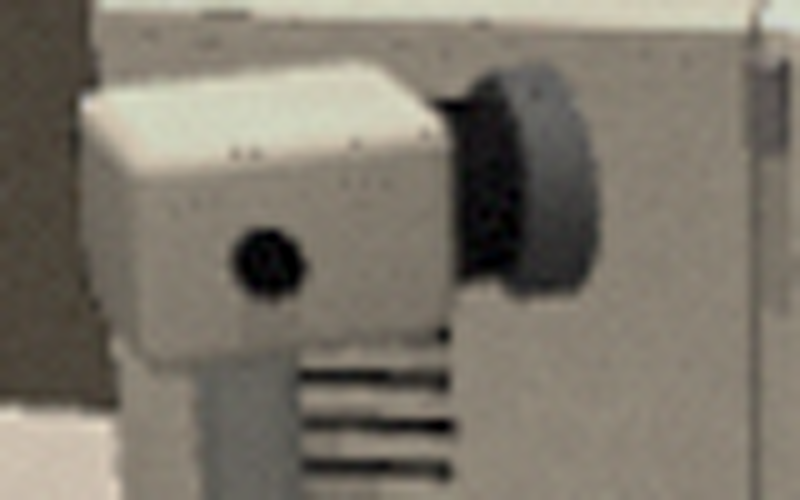

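View pics/t13.png

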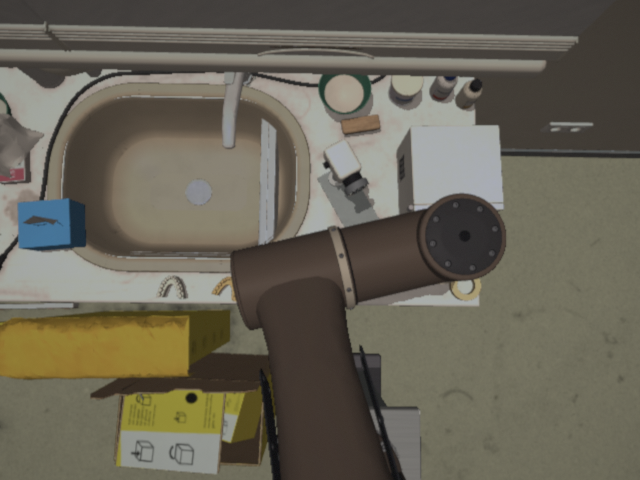

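```bash
cat > fit.py <<'E'
from h import *
import pickle
from scipy.optimize import least_squares
def fit(m,castpx,platepx,R,p):
    # cast pts in cast frame (x back)
    C=np.array([[25,31,13],[25,-31,13],[25,31,-13],[25,-31,-13]],float)
    def f(v):
        Q=Ro.from_rotvec(v[3:]).as_matrix()@Ro.from_euler('z',.515+np.pi).as_matrix()
        return np.concatenate([proj(m,Q@c+v[:3],True)-u for c,u in zip(C,castpx)])
    s=least_squares(f,[480,-75,175,0,0,0]); print("cast",s.x[:3],"rot deg",np.degrees(s.x[3:]),"res",s.fun)
    P=np.array([[0,0,0],[-40,40,0],[-40,-40,0]],float)
    def g(v):
        Q=Ro.from_euler('z',v[2]).as_matrix()
        return np.concatenate([proj(m,Q@c+[v[0],v[1],5],True)-u for c,u in zip(P,platepx)])
    k=least_squares(g,[480,-75,.515]); print("cross",k.x,"res",k.fun)
    y=k.x[2]; d=np.array([k.x[0],k.x[1],175])-s.x[:3]; print("move world",d,"tool cm",R.T@d/10)
E
python3 - <<'E'
from fit import *
im,m,(R,p)=pickle.load(open("w13.pkl","rb"))
z=lambda X,Y:np.array([220+X/3,175+Y/3])
# image left is which side? cast -y or +y: try both
cp=[z(563,340),z(50,330),z(530,272),z(82,262)]
pp=[z(305.5,172),z(453,27),z(160,28)]
print(proj(m,[480,-75,175],True))
for a in (cp,[cp[1],cp[0],cp[3],cp[2]]):
  for b in (pp,[pp[0],pp[2],pp[1]]): fit(m,a,b,R,p)
ms=imaging.camera_model("side"); print("side px of",proj(ms,[480.8,-75.5,175]),proj(ms,[480.8-.87*25,-75.5-12.3,162]),proj(ms,[480.8,-75.5,162]),proj(ms,[611,-1.6,175]))
E
```

```text
[323.74 334.57]
cast [ 665.78  155.94 -601.71] rot deg [212.42 165.31 446.47] res [-38.32  -7.08 111.94  -5.35 -27.15   6.11 101.53   7.61]
cross [481.89 -74.31   0.52] res [ 0.25 -0.45  0.21  0.34 -0.46  0.1 ]
move world [-183.9  -230.25  776.71] tool cm [ 27.49 -10.96 -77.62]
cast [ 665.78  155.94 -601.71] rot deg [212.42 165.31 446.47] res [-38.32  -7.08 111.94  -5.35 -27.15   6.11 101.53   7.61]
cross [ 436.39 -100.41   -2.62] res [ -0.08 -63.54   0.6   33.51  -0.52  32.95]
move world [-229.39 -256.34  776.71] tool cm [ 32.73 -10.99 -77.61]
cast [481.38 -75.57 171.3 ] rot deg [ 0.46 -0.99 -1.3 ] res [-1.03 -0.01  1.05  0.18  1.47  0.03 -1.49 -0.21]
cross [481.89 -74.31   0.52] res [ 0.25 -0.45  0.21  0.34 -0.46  0.1 ]
move world [0.51 1.26 3.7 ] tool cm [-0.11  0.08 -0.37]
cast [481.38 -75.57 171.3 ] rot deg [ 0.46 -0.99 -1.3 ] res [-1.03 -0.01  1.05  0.18  1.47  0.03 -1.49 -0.21]
cross [ 436.39 -100.41   -2.62] res [ -0.08 -63.54   0.6   33.51  -0.52  32.95]
move world [-44.98 -24.84   3.7 ] tool cm [ 5.14  0.05 -0.36]
side px of [327.79 184.7 ] [337.11 188.94] [327.57 190.12] [266.29 192.  ]
```

```bash
python3 - <<'E'
from h import *
import time
ms=imaging.camera_model("side"); y=.5; f=np.array([np.cos(y),np.sin(y)]); l=np.array([-np.sin(y),np.cos(y)])
c=np.array([481.4,-75.2])
for z in (170,173,176):
    print(z,[proj(ms,[*(c+a*f+b*l),z-13]) for a,b in ((-25,31),(0,24.5),(10,20))], "body top at", proj(ms,[*(c+10*f+20*l),z+13]))
print("cross",proj(ms,[481.5,-75,5]))
for i in range(3):
    s=arm.state(); print(s['ee_pos'],s['time'],s['qvel'])
E
```

```text
170 [array([343.07, 195.02]), array([331.98, 195.37]), array([327.16, 195.27])] body top at [327.6  184.24]
173 [array([343.13, 193.76]), array([332.04, 194.11]), array([327.21, 194.01])] body top at [327.65 182.95]
176 [array([343.2, 192.5]), array([332.1 , 192.85]), array([327.26, 192.74])] body top at [327.7  181.66]
cross [324.83 251.47]
[473.98 -79.06 335.15] 18.2 [ 0.02 -0.01 -0.   -0.    0.   -0.01]
[473.98 -79.06 335.15] 18.2 [ 0.02 -0.01 -0.   -0.    0.   -0.01]
[473.98 -79.06 335.15] 18.2 [ 0.02 -0.01 -0.   -0.    0.   -0.01]
```

```bash
python3 -m creep '{"fingers":[0,0,0,0,0,0,0,0,0,0],"offset":[[0,0,-0.1],[0,0,-0.2],[0,0,-0.2],[0,0,-0.2],[0,0,-0.2],[0,0,-0.2],[0,0,-0.2],[0,0,-0.2],[0,0,-0.2],[0,0,-0.2]],"delta_rot":[[0,0,-0.5],[0,0,-1],[0,0,-1.6],[0,0,-1.6],[0,0,-1.6],[0,0,-1.6],[0,0,-1.6],[0,0,-1.6],[0,0,-1.6],[0,0,-1.6]]}'
python3 - <<'E'
from h import *
import pickle
P=[]
m=imaging.camera_model("wrist"); t=T(); im=imaging.snapshot("wrist"); pickle.dump((im,m,t),open("w14.pkl","wb"))
cv2.imwrite("pics/w14z.png",cv2.resize(im[175:375,220:420],None,fx=3,fy=3,interpolation=cv2.INTER_CUBIC))
print(t[1], np.arctan2(*t[0][:2,1][::-1])-np.pi/2); P.append(t[1])
for n in ("side","top"):
    a=imaging.snapshot(n); P.append(T()[1])
    if n=="side": 
        cv2.imwrite("pics/s14.png",a); cv2.imwrite("pics/s14z.png",cv2.resize(a[165:205,230:390],None,fx=5,fy=5,interpolation=cv2.INTER_CUBIC))
print(np.array(P))
E
```

```text
time: 19.2
ee_pos: [474.2, -78.8, 337.7]
ee_rot: [-0.0, -0.268, 0.963, 0.0]
wrist_force: [0.3, 0.1, -2.0]
opening: 0.659
[474.2  -78.81 337.66] 0.5426219028915313
[[474.2  -78.81 337.66]
 [474.22 -78.8  337.7 ]
 [474.2  -78.8  337.68]]
```

View pics/w14z.png

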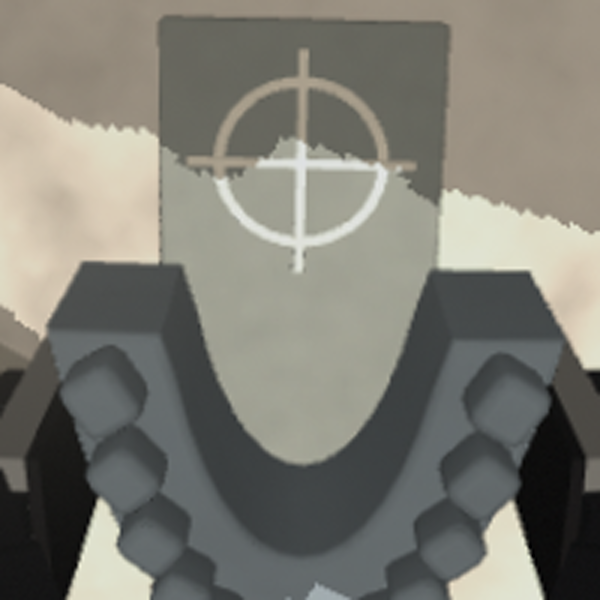

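View pics/s14z.png

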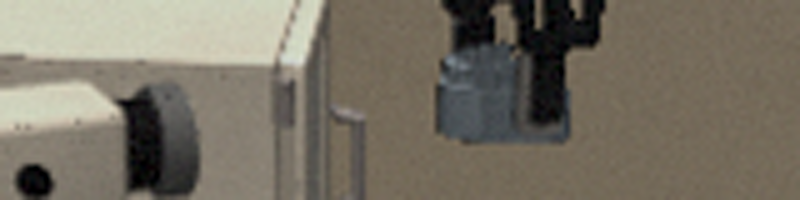

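```bash
python3 - <<'E'
from fit import *
im,m,(R,p)=pickle.load(open("w14.pkl","rb"))
z=lambda X,Y:np.array([220+X/3,175+Y/3])
cp=[z(50,330),z(563,340),z(82,262),z(530,272)]
pp=[z(301,163),z(449,24),z(159,17)]
fit(m,cp,pp,R,p)
E
```

```text
cast [481.57 -73.69 174.11] rot deg [ 0.5  -1.09  0.32] res [-1.03 -0.01  1.05  0.18  1.47  0.03 -1.49 -0.21]
cross [481.71 -74.5    0.52] res [-0.07 -0.23  0.47  0.09 -0.4   0.14]
move world [ 0.14 -0.81  0.89] tool cm [ 0.03 -0.08 -0.09]
```

```bash
python3 - <<'E'
from bench import arm
s=arm.state(); print(s['time'],s['ee_pos'],s['opening'],abs(s['qvel']).max(),s['wrist_force'])
print(arm.finish_job())
E
```

```text
19.35 [474.19752926 -78.79703225 337.68199867] 0.6572294196779791 0.001879861035229496 [ 0.62983401  0.39816845 -1.11851685]
the job is handed in; nothing more can be done
None
```

I closed the cabinet door, then picked up the blue cast and handed the job in at 19.35 s with the arm holding it still in front of the camera.

- **Door:** I pushed it with the closed fingers through the catch onto the stop. The push rose to about 18 N at the end, and the top and side pictures show the door flush with the cabinet.
- **Cast position:** the last wrist-camera fit put the cast's centre at (481.6, -73.7, 174.1) mm. The view point above the cross is (481.7, -74.5, 175), so it is about 1 mm off.
- **Cast facing:** the front teeth face the lens to within about 0.3°. The fitted tilt was about 1°, which is within measuring noise.
- **Grip:** the opening held at about 56 mm and the arm was at rest when I handed in.
- **Tan and cream casts:** I never touched them. They were still standing in the wrist picture taken after the lift.

One disagreement remains on the height. The arm's own reading puts the cast at 175.2 mm and the wrist fit at 174.1 mm. The side camera reads about 4 mm low even on the lens, so I used it only to compare the cast's height with the lens. There the cast read within about 1 mm of the lens just before I raised it the last 2 mm, and I did not measure it again afterwards.

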